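# Open the gravity-latched gate of the repair bench's lock-up cage

## Robot

A 7-joint arm with a two-finger parallel gripper is mounted at the origin on the work surface. World frame = base frame: x ahead of the robot, y to its left, z up, the work surface at z = 0. Lengths are in m, angles in rad, forces in N, time in s.
With the tool pointing down it reaches from about 0.425 to 0.875 m from the base axis. Payload 9.9 kg.
Tool frame: the origin (TCP) lies between the finger pads; the fingertips stand 8 mm ahead of it and the grasp point (between the pads) lies 11 mm behind it; z points along the fingers, y is the line along which they close (so a half turn about z gives the same grasp; the last joint's range is limited). The gripper opens to 85 mm and grips with 20 to 120 N. Pads are 22 mm wide; open, the fingers measure 114 mm over their backs; the gripper's body (76 mm by 85 mm) begins 54 mm behind the grasp point. The pads swing forward as they close: fully open they stand 13 mm farther back than shut.
Start: joints at [1.155, 0.576, 0.025, 1.437, -0.015, 1.129, -0.057], TCP at [0.22, -0.638, 0.239] pointing down, gripper open.
Joint ranges: [-2.76, 2.76], [-0.34, 2.15], [-1.52, 1.57], [0.19, 2.46], [-1.09, 4.23], [0.17, 1.99], [-2.82, 2.82]. Speed limits (rad/s): [2.22, 2.22, 3.01, 3.01, 3.14, 3.14, 3.14].

## Interface

Orientations are given as a 3x3 rotation matrix whose columns are the frame's x, y, z axes.
In Python, from station import bot gives the robot as it stands.
- The arm moves only by the shell command python3 -m crank 'ROWS'. ROWS is JSON, a list of rows, each an object with "delta_pos": the shift along the world's x, y, z in mm, a list of three; "angular": the turn, a rotation vector about the world's x, y, z in degrees, a list of three; "gripper": the finger opening in mm, from 0 to 85.4. In form: [{"delta_pos": [x, y, z], "angular": [wx, wy, wz], "gripper": gripper}, ...]. A call has 1 to 10 rows; each row shifts and turns the commanded pose from where the row before left it; what a row does not reach is not made up. A row lasts 1/10 s, in which the tool goes at most 50 mm and 8.59 degrees, less where a joint would pass 70% of its speed; a pose out of reach is approached as far as the arm can. A call with a gripper value outside its range is refused whole. The fingers move at their own pace and stop on an object; the grip force is fixed at half the most. Time passes only in rows, so rows that do not move let the fingers close. It gives the time, the measured TCP pose, the force, the opening and the grip force at its end, in the units of the state.
- bot.observe(): the state, without advancing time (a new reading comes with each control period).
- bot.read_camera(name): name is "scene" or "top" or "wrist"; returns the picture (400x640x3 uint8, red, green, blue); there is no depth.
- bot.calibration(name): a dict with "intrinsics" (3x3 intrinsics, pixels), "extrinsics" (4x4, takes a point from world to camera coordinates); the wrist camera has in their place "T_tool_cam" (4x4, takes a point from camera to tool coordinates, whose origin is the TCP and whose axes are the flange's). Camera axes: x right, y down, z forward; pixel columns grow to the right and rows downward; lengths in m; the calibration is good to about 2 mm. A picture is of the moment at which its call begins: read the wrist's pose just before it. calibration takes no time and is no camera call.
- bot.sign_off(): hands the job in; it is judged then, once.
The state is a dict: "time_s": time; "joint_positions": joint angles; "qd": joint speeds; "joint_efforts": joint torques, N m; "eef_pos": TCP position; "orientation": TCP orientation; "ft_force": force on the tool from outside, world axes, zero at the start; "moment": the same for the moment, N m; "opening": opening from 0.0 (shut) to 1.0 (fully open); "grip_force": force on a finger pad.
Only numpy, scipy, OpenCV 4.12 (cv2) and the standard library are available. Lean on these libraries where they do the work, as an engineer would, in place of code of your own. Each camera call takes 0.05 s, during which the arm holds its last target. There are 200 camera calls.

## Task

Open the lock-up cage on the bench: push down the yellow thumb pad just far enough to lift the latch bar over the lip of its keeper, feeling for it and never forcing the latch or the gate (no more than 15 N), then draw the gate out and swing it wide open, roughly square to the cage's front. Let go so that the bar drops back level and the gate stays open, do not fling the gate, and leave the phones, battery and bench things where they are.

Things in the scene. Friction and masses are not known exactly. Their poses are not given: they have to be found in the camera images.
- cage: Lock-up cage, fixed to the bench: floor plate, three barred sides, no roof; 200 mm deep (its x), 300 mm wide (its y), 164 mm tall. Origin: centre of its underside; x points from the gate to the back, z up. The gate closes its front, at x = -100 mm. Front posts: hinge post at y = -142 mm, 175 mm tall; latch post at y = +147 mm, 200 mm tall, with the keeper on its front.
- latch_post_top (a point): Top centre of the orange latch post (22 x 34 mm). The keeper on its front: a steel lip 8 mm wide blocks the bar's way out; over the lip an 16 mm high slot lets the 12 mm high bar out; above the slot a sprung rubber buffer (5 N per mm, 6 mm give, then solid). Its height differs each time and is not measured: lip top 5 to 24 mm above the resting bar's underside.
- gate_hinge (a point): Point on the gate's vertical hinge line, 150 mm above the bench. Its frame turns with the gate: y along the gate from hinge to latch end, x through the gate (into the cage when shut), z up. Orange barred gate, 250 mm long (5 to 255 mm along y), 14 mm thick, 15 to 155 mm above the bench, 0.9 kg; stiff hinge (0.15 N m), stays where it is left.
- gate (a joint): Gate angle, rad: 0 shut; grows as the free end swings out, away from the cage (counter-clockwise from above); 1.57 square to the front; stop at 1.75.
- latch (a joint): Latch angle, rad: 0 bar level at rest; grows as the thumb pad goes down and the bar's tip rises; stop 0.42. Pivot on the gate: 22 mm in front of its middle plane, 180 mm from the hinge, 150 mm up. Steel bar 8 mm thick, 12 mm high, reaches 105 mm past the pivot; the keeper holds it 95 mm from the pivot. Falls back by its weight; about 1 N on the pad lifts it.
- thumb_pad (a point): Middle of the yellow thumb pad's floor: 45 mm in front of the gate's middle plane, 105 mm from the hinge, 75 mm from the pivot, 166 mm up at rest. A trough along the gate, open at its ends: 46 mm long, 38 mm between two rims 14 mm high. Rubber-lined. Shut fingertips push its floor down; its outer rim lets them draw the gate. Tilts with the latch: level at latch 0.16. Axes as the gate's at latch 0.
- multimeter_mid (a point): Bystander: yellow and blue hand multimeter lying on its back, 170 x 85 x 40 mm; its centre.
- solder_spool_mid (a point): Bystander: spool of solder standing on end, diameter 52 mm, 33 mm tall; its centre.
- flux_bottle_mid (a point): Bystander: white bottle with a red cap, diameter 40 mm, 95 mm tall; its centre.
- phone_bench_mid (a point): Bystander: blue phone lying on the bench, 150 x 72 x 9 mm; its centre.
- screw_tray_mid (a point): Bystander: grey divided screw tray, 100 x 140 x 22 mm; its centre.
- phone_cage_mid (a point): Bystander: grey phone lying on the cage's floor, 150 x 72 x 9 mm; its centre.
- battery_cage_mid (a point): Bystander: black phone battery on the cage's floor, 90 x 45 x 8 mm; its centre.
- screwdriver_grip (a point): Bystander: red-handled screwdriver lying on the bench, 160 mm long; the middle of its handle.

How it is judged:
By the outcome, as a careful person would: the job done as asked, in the order asked, and still so for the second after the job is handed in, with the robot touching nothing.
It also fails if it takes over 58 s, if anything falls off the work surface, if the arm or the gripper's body presses on something with over 40 N, if the wrist force passes 120 N, or if a joint passes its speed limit or range.

## Working session

There is one attempt and no reset: what is moved stays moved. The work goes in short steps, Python scripts to look and compute and a shell command to move; the robot and the scene stay as the last step left them, time stands still between calls to the robot, and variables do not carry over. Pictures are saved under pics/ and viewed, at most 10 in all, crops included, and the job is handed in when it is done.

```bash
mkdir -p pics
python3 - <<'E'
from station import bot
import cv2,numpy as np
for n in("scene","top"):
    im=bot.read_camera(n); cv2.imwrite(f"pics/{n}0.png",im[:,:,::-1])
    c=bot.calibration(n); print(n,np.round(c["intrinsics"],1).tolist(),np.round(c["extrinsics"],3).tolist())
print(bot.calibration("wrist"))
s=bot.observe();print(s["time_s"],s["eef_pos"],s["orientation"],s["ft_force"],s["opening"])
E
```

```text
scene [[484.4, 0.0, 323.5], [0.0, 484.4, 194.1], [0.0, 0.0, 1.0]] [[-0.832, 0.555, 0.003, 0.481], [0.318, 0.481, -0.817, -0.071], [-0.455, -0.678, -0.577, 1.858], [0.0, 0.0, 0.0, 1.0]]
top [[444.3, 0.0, 316.9], [0.0, 444.3, 201.3], [0.0, 0.0, 1.0]] [[-0.019, -1.0, 0.002, -0.006], [-0.98, 0.019, -0.196, 0.602], [0.196, -0.006, -0.981, 1.479], [0.0, 0.0, 0.0, 1.0]]
{'intrinsics': array([[357.85252511,   0.        , 317.20887404],
       [  0.        , 357.85252511, 207.59017109],
       [  0.        ,   0.        ,   1.        ]]), 'T_tool_cam': array([[-8.09621810e-04, -9.61507652e-01, -2.74776962e-01,
         6.87270792e-02],
       [ 9.99999354e-01, -9.97846267e-04,  5.45225967e-04,
         1.79228959e-04],
       [-7.98424106e-04, -2.74776343e-01,  9.61507839e-01,
        -1.34204295e-01],
       [ 0.00000000e+00,  0.00000000e+00,  0.00000000e+00,
         1.00000000e+00]])}
0.1 [ 0.21976537 -0.63779951  0.23852477] [[ 9.45438715e-01  3.25799498e-01 -5.68805123e-04]
 [ 3.25799985e-01 -9.45437675e-01  1.40462243e-03]
 [-8.01445098e-05 -1.51330112e-03 -9.99998852e-01]] [ 0.73840857 -0.05636546 -0.44665363] 0.9976343442757899
```

View pics/scene0.png

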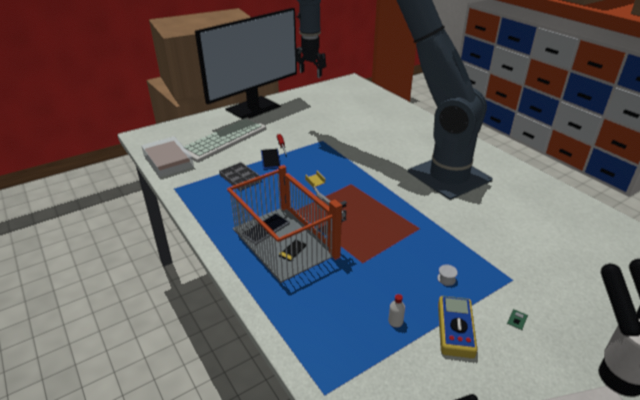

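View pics/top0.png

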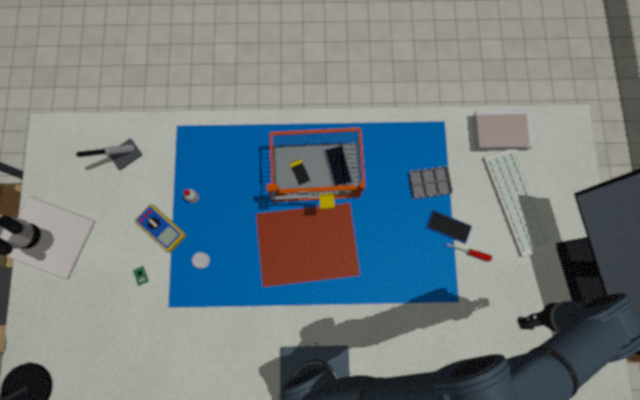

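The top view shows the cage at about (317,160). The latch post is near (272,188), the hinge post near (361,187), and the yellow pad at (327,201), on the robot's side. The scene view shows the pad at (317,179) and the latch post top at (336,205).

```bash
cat > h.py <<'E'
from station import bot
import cv2,numpy as np
def ray(n,uv):
    c=bot.calibration(n);K=np.array(c["intrinsics"]);E=np.array(c["extrinsics"])
    d=E[:3,:3].T@np.linalg.solve(K,[uv[0],uv[1],1.]);o=-E[:3,:3].T@E[:3,3]
    return o,d/np.linalg.norm(d)
def plane(n,uv,z):
    o,d=ray(n,uv);return o+d*(z-o[2])/d[2]
def proj(n,p):
    c=bot.calibration(n);q=np.array(c["extrinsics"])@np.append(p,1);v=np.array(c["intrinsics"])@q[:3];return v[:2]/v[2]
def two(a,ua,b,ub):
    o,d=ray(a,ua);p,e=ray(b,ub)
    t,s=np.linalg.lstsq(np.c_[d,-e],p-o,rcond=None)[0];x,y=o+t*d,p+s*e
    return (x+y)/2,np.linalg.norm(x-y)
def blobs(im,lo,hi,amin=20):
    m=cv2.inRange(cv2.cvtColor(im,cv2.COLOR_RGB2HSV),lo,hi);n,l,s,c=cv2.connectedComponentsWithStats(m)
    return m,[(s[i].tolist(),c[i].round(1).tolist()) for i in range(1,n) if s[i,4]>=amin]
E
python3 - <<'E'
from h import *
for n,(x0,y0,w,h) in dict(top=(250,110,130,110),scene=(220,150,150,140)).items():
    im=cv2.imread(f"pics/{n}0.png")[:,:,::-1].copy()
    print(n,'Y',blobs(im,(20,110,90),(34,255,255))[1]); print(n,'O',blobs(im,(3,150,120),(16,255,255),30)[1])
    c=cv2.resize(im[y0:y0+h,x0:x0+w],None,fx=5 if n=="top" else 4,fy=5 if n=="top" else 4,interpolation=cv2.INTER_CUBIC)
    cv2.imwrite(f"pics/{n}1.png",c[:,:,::-1])
E
```

```text
top Y [([290, 160, 12, 7, 53], [295.6, 162.9]), ([319, 193, 16, 16, 213], [326.7, 200.7]), ([151, 205, 34, 47, 163], [171.0, 231.2])]
top O [([271, 129, 89, 7, 137], [316.2, 131.1]), ([270, 141, 3, 38, 49], [271.7, 157.6]), ([268, 181, 10, 10, 66], [272.3, 186.8]), ([280, 185, 77, 8, 282], [318.9, 188.8]), ([259, 205, 99, 80, 5287], [311.9, 247.8])]
scene Y [([306, 172, 19, 14, 136], [315.8, 179.3]), ([281, 252, 5, 5, 20], [283.2, 253.8]), ([287, 254, 5, 6, 20], [288.8, 256.4]), ([439, 297, 38, 57, 456], [453.4, 335.1])]
scene O [([552, 0, 88, 22, 353], [612.1, 10.9]), ([286, 174, 43, 37, 168], [308.8, 192.7]), ([228, 188, 104, 52, 272], [272.4, 218.1]), ([330, 199, 11, 8, 55], [335.0, 202.8])]
```

View pics/top1.png

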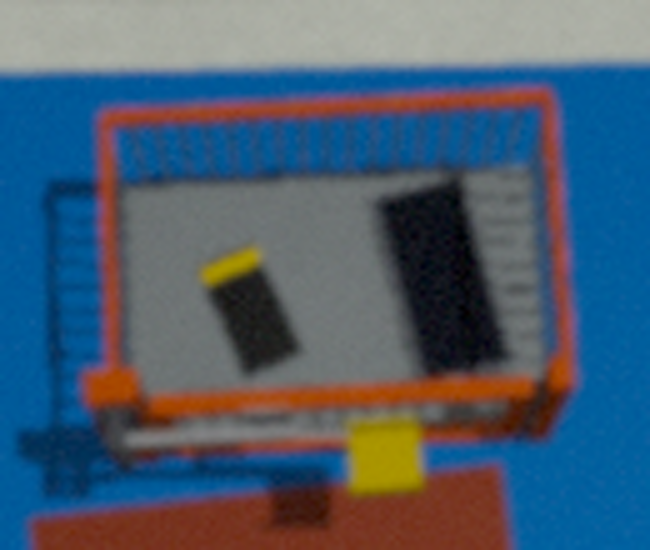

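View pics/scene1.png

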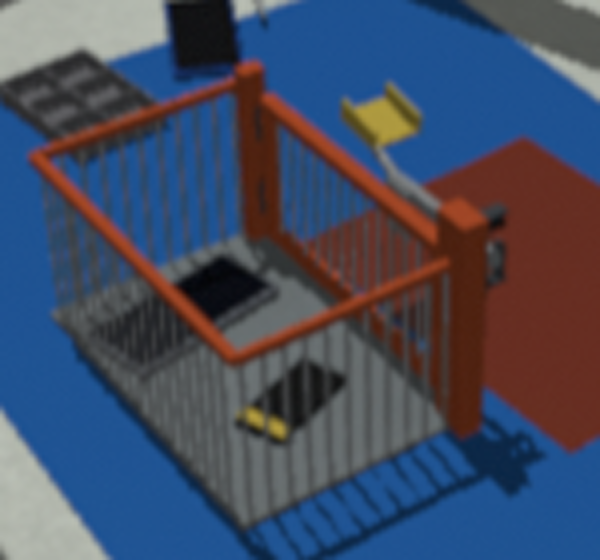

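Run:
```python
from h import *
L2,e=two("top",(272.2,187.4),"scene",(335.6,203.5));L=plane("top",(272.2,187.4),.2);print("latch",L2,e,L)
P2,e=two("top",(327,201.3),"scene",(315.8,180.5));P=plane("top",(326.9,201.5),.168);print("pad",P2,e,P)
# rims of cage: back corners z=.164 via top
B1=plane("top",(271.2,132.8),.164);B2=plane("top",(360,129),.164);print("back",B1,B2,np.linalg.norm(B2-B1))
# scene cage top-rail corners: near-right back corner (235,357),(38,155) in crop
C1=plane("scene",(220+235/4,150+357/4),.164);C2=plane("scene",(220+38/4,150+155/4),.164);print(C1,C2)
S=plane("scene",(335.6,203.5),.2);print("S",S)
H=plane("scene",(220+250/4,150+70/4),.175);H2=plane("top",(363,184),.175);print("H",H,H2)
for a,b in((B1,B2),(C1,C2),(L,H2),(S,H)): d=b-a;print(np.degrees(np.arctan2(d[0],-d[1])))
```

```text
latch [0.62142258 0.1242918  0.1963297 ] 0.0019385898718349507 [0.62132093 0.12332357 0.2       ]
pad [ 0.57854286 -0.04821625  0.16386075] 0.004856025002965647 [ 0.57900239 -0.04928624  0.168     ]
back [0.81608515 0.13016571 0.164     ] [ 0.82390609 -0.16552365  0.164     ] 0.29579277833223927
[0.81487996 0.13780307 0.164     ] [ 0.82396372 -0.15430639  0.164     ]
S [0.62368597 0.1290992  0.2       ]
H [ 0.6347897 -0.1557715  0.175    ] [ 0.63289835 -0.16678471  0.175     ]
1.515111867838025
1.781158773865844
2.2853025273761163
2.232152116998349
```

The latch post, pad and back rail agree with the given sizes: post about (0.622, 0.125), pad about (0.579, -0.048, 0.166), cage yaw about 1.8°. Next I'll go near the pad with the fingers shut and look with the wrist camera.

```bash
python3 -m crank '[{"delta_pos":[10,18,3],"angular":[0,0,-1],"gripper":0},{"delta_pos":[20,37,3],"angular":[0,0,-1],"gripper":0},{"delta_pos":[20,37,3],"angular":[0,0,-1],"gripper":0},{"delta_pos":[20,37,3],"angular":[0,0,-1],"gripper":0},{"delta_pos":[20,37,3],"angular":[0,0,-1],"gripper":0},{"delta_pos":[20,37,3],"angular":[0,0,-1],"gripper":0},{"delta_pos":[20,37,3],"angular":[0,0,-1],"gripper":0},{"delta_pos":[20,37,3],"angular":[0,0,-1],"gripper":0},{"delta_pos":[20,37,3],"angular":[0,0,-1],"gripper":0},{"delta_pos":[20,37,3],"angular":[0,0,-1],"gripper":0}]'
python3 -m crank '[{"delta_pos":[20,37,0],"angular":[0,0,-1],"gripper":0},{"delta_pos":[20,37,0],"angular":[0,0,-1],"gripper":0},{"delta_pos":[20,37,0],"angular":[0,0,-1],"gripper":0},{"delta_pos":[20,37,0],"angular":[0,0,-1],"gripper":0},{"delta_pos":[20,37,0],"angular":[0,0,-1],"gripper":0},{"delta_pos":[20,37,0],"angular":[0,0,-1],"gripper":0},{"delta_pos":[10,19,0],"angular":[0,0,-1],"gripper":0},{"delta_pos":[0,0,0],"angular":[0,0,0],"gripper":0},{"delta_pos":[0,0,0],"angular":[0,0,0],"gripper":0}]'
python3 - <<'E'
from h import *
s=bot.observe();np.savez("w1.npz",p=s["eef_pos"],R=s["orientation"])
im=bot.read_camera("wrist");cv2.imwrite("pics/w1.png",im[:,:,::-1]);print(s["eef_pos"],s["opening"],blobs(im,(20,110,90),(34,255,255),200)[1])
E
```

```text
time_s: 1.1
eef_pos: [0.4103, -0.2855, 0.2693]
orientation: [[0.988, 0.156, -0.0], [0.156, -0.988, 0.0], [-0.0, -0.0, -1.0]]
ft_force: [0.1, -0.7, -0.2]
opening: 0.003
grip_force: 0.0
time_s: 2.0
eef_pos: [0.5396, -0.0463, 0.2689]
orientation: [[0.999, 0.036, -0.001], [0.036, -0.999, -0.0], [-0.001, 0.0, -1.0]]
ft_force: [-0.8, -0.9, 0.0]
opening: 0.001
grip_force: 0.0
[ 0.53956892 -0.04627238  0.2688695 ] 0.0009004505515554403 [([283, 117, 76, 76, 5242], [323.0, 153.5])]
```

View pics/w1.png

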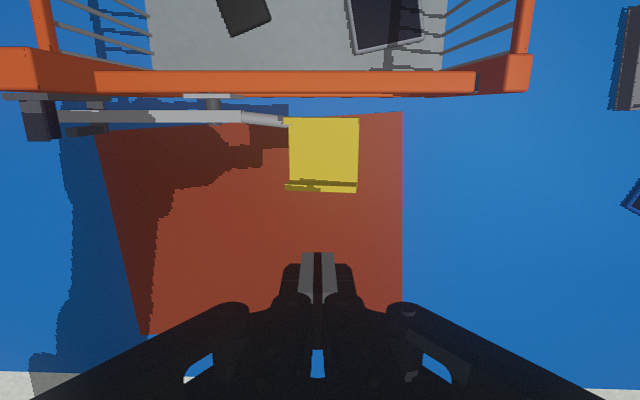

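The wrist view shows the pad at columns 284–358, rows 117–192. The outer rim is at rows 180–192, the gate's top rail at rows 72–95 and the bar to the left at row 115.

Run:
```python
from h import *
d=np.load("w1.npz");c=bot.calibration("wrist");K=c["intrinsics"];T=c["T_tool_cam"]
def w(uv,z):
    r=d["R"]@T[:3,:3]@np.linalg.solve(K,[uv[0],uv[1],1.]);o=d["p"]+d["R"]@T[:3,3]
    return np.round(o+r*(z-o[2])/r[2],4)
for n,uv,z in[("in rim",(323,117),.18),("out rim",(323,192),.18),("out floor",(323,181),.166),("L",(288,150),.166),("R",(358.5,150),.166),
 ("gate rail top near edge",(300,94),.155),("gate rail top far L",(130,72),.155),("railfarR",(440,72),.155),("pivot bar",(212,116),.156),("bar left",(65,116),.156),("post L near corner",(0,91),.2),("hinge post",(500,92),.175)]: print(n,w(uv,z))
```

```text
in rim [ 0.6017 -0.0482  0.18  ]
out rim [ 0.5551 -0.05    0.18  ]
out floor [ 0.5594 -0.0501  0.166 ]
L [ 0.5794 -0.0262  0.166 ]
R [ 0.581  -0.0726  0.166 ]
gate rail top near edge [ 0.6151 -0.0329  0.155 ]
gate rail top far L [0.6248 0.0779 0.155 ]
railfarR [ 0.632  -0.1236  0.155 ]
pivot bar [0.599  0.0256 0.156 ]
bar left [0.5955 0.1238 0.156 ]
post L near corner [0.6097 0.1268 0.2   ]
hinge post [ 0.62  -0.155  0.175]
```

```bash
python3 -m crank '[{"delta_pos":[19,-1.5,0],"angular":[0,0,0],"gripper":0},{"delta_pos":[19,-1.5,-10],"angular":[0,0,0],"gripper":0},{"delta_pos":[0,0,-20],"angular":[0,0,0],"gripper":0},{"delta_pos":[0,0,-20],"angular":[0,0,0],"gripper":0},{"delta_pos":[0,0,-20],"angular":[0,0,0],"gripper":0},{"delta_pos":[0,0,-12],"angular":[0,0,0],"gripper":0},{"delta_pos":[0,0,-5],"angular":[0,0,0],"gripper":0},{"delta_pos":[0,0,0],"angular":[0,0,0],"gripper":0},{"delta_pos":[0,0,0],"angular":[0,0,0],"gripper":0}]'
for i in 1 2; do python3 - <<'E'
from h import *
bot.read_camera("top");bot.read_camera("top");print(bot.observe()["ft_force"].round(2))
E
done
python3 - <<'E'
from h import *
im=bot.read_camera("wrist");cv2.imwrite("pics/w2.png",im[:,:,::-1])
E
```

```text
time_s: 2.95
eef_pos: [0.5783, -0.0495, 0.1831]
orientation: [[0.999, 0.035, 0.001], [0.035, -0.999, -0.0], [0.001, 0.0, -1.0]]
ft_force: [0.0, 0.1, 0.8]
opening: 0.0
grip_force: 0.0
[ 0.01 -0.1  -0.04]
[0.72 0.26 0.38]
```

View pics/w2.png

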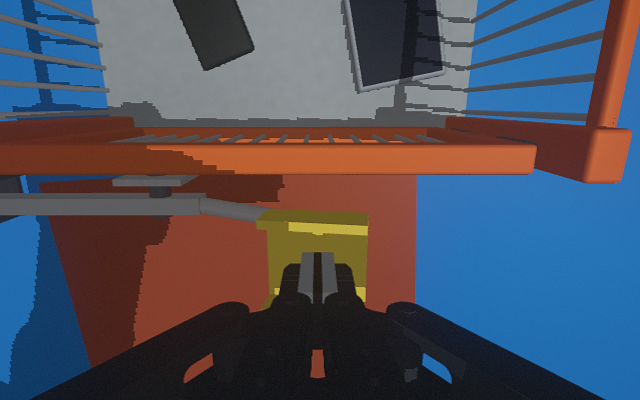

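```bash
cat > ck <<'E'
#!/bin/bash
# prints pose and force; fails when the upward force passes $1 N
awk -v m=$1 '/eef_pos/{p=$0}/ft_force/{f=$0;gsub(/[\[\],]/," ",f);split(f,a," ")}END{print p,f;exit (a[4]>m)}'
E
chmod +x ck
python3 -m crank '[{"delta_pos":[0,0,-3],"angular":[0,0,0],"gripper":0},{"delta_pos":[0,0,-3],"angular":[0,0,0],"gripper":0},{"delta_pos":[0,0,-1],"angular":[0,0,0],"gripper":0},{"delta_pos":[0,0,-1],"angular":[0,0,0],"gripper":0},{"delta_pos":[0,0,0],"angular":[0,0,0],"gripper":0}]' | ./ck 3 &&
python3 -m crank '[{"delta_pos":[0,0,-1],"angular":[0,0,0],"gripper":0},{"delta_pos":[0,0,-1],"angular":[0,0,0],"gripper":0},{"delta_pos":[0,0,0],"angular":[0,0,0],"gripper":0}]' | ./ck 3 &&
python3 -m crank '[{"delta_pos":[0,0,-1],"angular":[0,0,0],"gripper":0},{"delta_pos":[0,0,0],"angular":[0,0,0],"gripper":0}]' | ./ck 3 &&
python3 -m crank '[{"delta_pos":[0,0,-1],"angular":[0,0,0],"gripper":0},{"delta_pos":[0,0,0],"angular":[0,0,0],"gripper":0}]' | ./ck 3 &&
python3 -m crank '[{"delta_pos":[0,0,-1],"angular":[0,0,0],"gripper":0},{"delta_pos":[0,0,0],"angular":[0,0,0],"gripper":0}]' | ./ck 3 &&
python3 -m crank '[{"delta_pos":[0,0,-1],"angular":[0,0,0],"gripper":0},{"delta_pos":[0,0,0],"angular":[0,0,0],"gripper":0}]' | ./ck 3 &&
python3 -m crank '[{"delta_pos":[0,0,-1],"angular":[0,0,0],"gripper":0},{"delta_pos":[0,0,0],"angular":[0,0,0],"gripper":0}]' | ./ck 3 &&
python3 -m crank '[{"delta_pos":[0,0,-1],"angular":[0,0,0],"gripper":0},{"delta_pos":[0,0,0],"angular":[0,0,0],"gripper":0}]' | ./ck 3
```

```text
eef_pos: [0.5778, -0.0493, 0.1741] ft_force:  -0.7  -0.5  0.0 
eef_pos: [0.578, -0.0492, 0.1722] ft_force:  1.7  -0.2  0.7 
eef_pos: [0.5779, -0.0492, 0.1712] ft_force:  0.5  -1.1  -0.3 
eef_pos: [0.5779, -0.0492, 0.1702] ft_force:  0.4  -0.3  1.0 
eef_pos: [0.5779, -0.0492, 0.1692] ft_force:  -0.3  -0.2  0.2 
eef_pos: [0.5779, -0.0492, 0.1682] ft_force:  0.6  -0.2  1.5 
eef_pos: [0.5778, -0.0492, 0.1672] ft_force:  0.1  -0.6  0.3 
eef_pos: [0.5778, -0.0492, 0.1662] ft_force:  0.2  -1.0  0.6
```

```bash
python3 -m crank '[{"delta_pos":[0,0,-1],"angular":[0,0,0],"gripper":0},{"delta_pos":[0,0,0],"angular":[0,0,0],"gripper":0}]' | ./ck 3.2 &&
python3 -m crank '[{"delta_pos":[0,0,-1],"angular":[0,0,0],"gripper":0},{"delta_pos":[0,0,0],"angular":[0,0,0],"gripper":0}]' | ./ck 3.2 &&
python3 -m crank '[{"delta_pos":[0,0,-1],"angular":[0,0,0],"gripper":0},{"delta_pos":[0,0,0],"angular":[0,0,0],"gripper":0}]' | ./ck 3.2 &&
python3 -m crank '[{"delta_pos":[0,0,-1],"angular":[0,0,0],"gripper":0},{"delta_pos":[0,0,0],"angular":[0,0,0],"gripper":0}]' | ./ck 3.2 &&
python3 -m crank '[{"delta_pos":[0,0,-1],"angular":[0,0,0],"gripper":0},{"delta_pos":[0,0,0],"angular":[0,0,0],"gripper":0}]' | ./ck 3.2 &&
python3 -m crank '[{"delta_pos":[0,0,-1],"angular":[0,0,0],"gripper":0},{"delta_pos":[0,0,0],"angular":[0,0,0],"gripper":0}]' | ./ck 3.2 &&
python3 -m crank '[{"delta_pos":[0,0,-1],"angular":[0,0,0],"gripper":0},{"delta_pos":[0,0,0],"angular":[0,0,0],"gripper":0}]' | ./ck 3.2 &&
python3 -m crank '[{"delta_pos":[0,0,-1],"angular":[0,0,0],"gripper":0},{"delta_pos":[0,0,0],"angular":[0,0,0],"gripper":0}]' | ./ck 3.2 &&
python3 -m crank '[{"delta_pos":[0,0,-1],"angular":[0,0,0],"gripper":0},{"delta_pos":[0,0,0],"angular":[0,0,0],"gripper":0}]' | ./ck 3.2 &&
python3 -m crank '[{"delta_pos":[0,0,-1],"angular":[0,0,0],"gripper":0},{"delta_pos":[0,0,0],"angular":[0,0,0],"gripper":0}]' | ./ck 3.2
```

```text
eef_pos: [0.5779, -0.0492, 0.1652] ft_force:  0.7  -0.5  1.4 
eef_pos: [0.5778, -0.0492, 0.1642] ft_force:  -0.1  -1.2  1.7 
eef_pos: [0.5779, -0.0491, 0.1632] ft_force:  0.5  -0.9  1.1 
eef_pos: [0.5778, -0.0492, 0.1622] ft_force:  -0.5  -0.4  0.4 
eef_pos: [0.5779, -0.0492, 0.1613] ft_force:  -1.6  -0.2  2.9 
eef_pos: [0.5779, -0.0492, 0.1607] ft_force:  -1.7  -1.2  7.2
```

The buffer is felt at TCP z of about 0.1616. I'll back off about 1 mm below contact and take up the gap to the outer rim.

```bash
python3 -m crank '[{"delta_pos":[0,0,1],"angular":[0,0,0],"gripper":0},{"delta_pos":[0,0,1.2],"angular":[0,0,0],"gripper":0},{"delta_pos":[0,0,0],"angular":[0,0,0],"gripper":0},{"delta_pos":[0,0,0],"angular":[0,0,0],"gripper":0}]' | ./ck 4 &&
python3 -m crank '[{"delta_pos":[-3,0,0],"angular":[0,0,0],"gripper":0},{"delta_pos":[-2,0,0],"angular":[0,0,0],"gripper":0},{"delta_pos":[-1,0,0],"angular":[0,0,0],"gripper":0},{"delta_pos":[0,0,0],"angular":[0,0,0],"gripper":0}]' | ./ck 4 
python3 -m crank '[{"delta_pos":[-1,0,0],"angular":[0,0,0],"gripper":0},{"delta_pos":[0,0,0],"angular":[0,0,0],"gripper":0}]' | ./ck 4
python3 - <<'E'
import numpy as np
H=np.array([627.2,-152.8]);prev=None
for t in [0,1,2,4,6,8,10,12,15,20]+list(range(25,91,5)):
    a=np.radians(2+t);R=np.array([[np.cos(a),-np.sin(a)],[np.sin(a),np.cos(a)]]);p=H+R@[-53,105]
    print(t,p.round(1),None if prev is None else (p-prev).round(1));prev=p
E
```

```text
eef_pos: [0.5779, -0.0491, 0.1624] ft_force:  0.0  -0.5  0.8 
eef_pos: [0.5715, -0.0492, 0.1625] ft_force:  -0.3  -0.3  1.2 
eef_pos: [0.5711, -0.0493, 0.1626] ft_force:  1.4  -0.5  1.4 
0 [570.6 -49.7] None
1 [568.8 -50.7] [-1.8 -1. ]
2 [567.  -51.8] [-1.8 -1. ]
4 [563.5 -53.9] [-3.5 -2.2]
6 [560.1 -56.2] [-3.4 -2.3]
8 [556.8 -58.6] [-3.3 -2.4]
10 [553.5 -61.1] [-3.2 -2.5]
12 [550.4 -63.7] [-3.2 -2.6]
15 [545.8 -67.9] [-4.6 -4.1]
20 [538.7 -75.3] [-7.1 -7.4]
25 [532.3 -83.3] [-6.4 -8. ]
30 [526.6 -91.8] [-5.7 -8.5]
35 [ 521.7 -100.8] [-4.9 -9. ]
40 [ 517.6 -110.2] [-4.1 -9.4]
45 [ 514.3 -120. ] [-3.3 -9.7]
50 [ 511.8 -129.9] [ -2.4 -10. ]
55 [ 510.3 -140.1] [ -1.6 -10.1]
60 [ 509.6 -150.3] [ -0.7 -10.2]
65 [ 509.8 -160.6] [  0.2 -10.3]
70 [ 511.  -170.8] [  1.1 -10.2]
75 [ 513.  -180.8] [  2.  -10.1]
80 [ 515.8 -190.7] [ 2.9 -9.8]
85 [ 519.6 -200.2] [ 3.7 -9.6]
90 [ 524.1 -209.4] [ 4.5 -9.2]
```

```bash
cat > ck <<'E'
#!/bin/bash
# prints pose and force; fails when the upward or the horizontal force passes $1 or $2 N
awk -v m=$1 -v h=$2 '/eef_pos/{p=$0}/ft_force/{f=$0;gsub(/[\[\],]/," ",f);split(f,a," ")}END{print p,f;exit (a[4]>m||a[2]^2+a[3]^2>h^2)}'
E
python3 -m crank '[{"delta_pos":[-1,-0.3,0],"angular":[0,0,0],"gripper":0},{"delta_pos":[0,0,0],"angular":[0,0,0],"gripper":0}]' | ./ck 4 5 &&
python3 -m crank '[{"delta_pos":[-1,-0.5,0],"angular":[0,0,0.5],"gripper":0},{"delta_pos":[0,0,0],"angular":[0,0,0],"gripper":0}]' | ./ck 4 5 &&
python3 -m crank '[{"delta_pos":[-1,-0.6,0],"angular":[0,0,0.5],"gripper":0},{"delta_pos":[0,0,0],"angular":[0,0,0],"gripper":0}]' | ./ck 4 5 &&
python3 -m crank '[{"delta_pos":[-1,-0.6,0],"angular":[0,0,0.5],"gripper":0},{"delta_pos":[0,0,0],"angular":[0,0,0],"gripper":0}]' | ./ck 4 5 &&
python3 -m crank '[{"delta_pos":[-1,-0.6,0],"angular":[0,0,0.5],"gripper":0},{"delta_pos":[0,0,0],"angular":[0,0,0],"gripper":0}]' | ./ck 4 5
```

```text
eef_pos: [0.5702, -0.0498, 0.1627] ft_force:  2.6  -1.3  1.0 
eef_pos: [0.569, -0.0504, 0.1626] ft_force:  2.7  -2.7  0.6 
eef_pos: [0.5679, -0.051, 0.1626] ft_force:  2.9  -3.2  1.0 
eef_pos: [0.5668, -0.0515, 0.1625] ft_force:  3.0  -2.4  0.9 
eef_pos: [0.5658, -0.052, 0.1625] ft_force:  2.7  -1.7  1.5
```

```bash
python3 -m crank '[{"delta_pos":[-1.7,-1.1,0],"angular":[0,0,1],"gripper":0},{"delta_pos":[-1.7,-1.2,0],"angular":[0,0,1],"gripper":0},{"delta_pos":[-1.6,-1.2,0],"angular":[0,0,1],"gripper":0}]' | ./ck 5 7 &&
python3 -m crank '[{"delta_pos":[-1.6,-1.2,0],"angular":[0,0,1],"gripper":0},{"delta_pos":[-1.6,-1.2,0],"angular":[0,0,1],"gripper":0},{"delta_pos":[-1.6,-1.2,0],"angular":[0,0,1],"gripper":0},{"delta_pos":[-1.6,-1.3,0],"angular":[0,0,1],"gripper":0},{"delta_pos":[-1.6,-1.3,0],"angular":[0,0,1],"gripper":0}]' | ./ck 5 7
python3 - <<'E'
from h import *
im=bot.read_camera("wrist");cv2.imwrite("pics/w3.png",im[:,:,::-1])
E
```

```text
eef_pos: [0.5607, -0.0552, 0.1625] ft_force:  3.7  -1.1  1.6 
eef_pos: [0.5527, -0.0614, 0.1625] ft_force:  4.0  -0.8  1.1
```

View pics/w3.png

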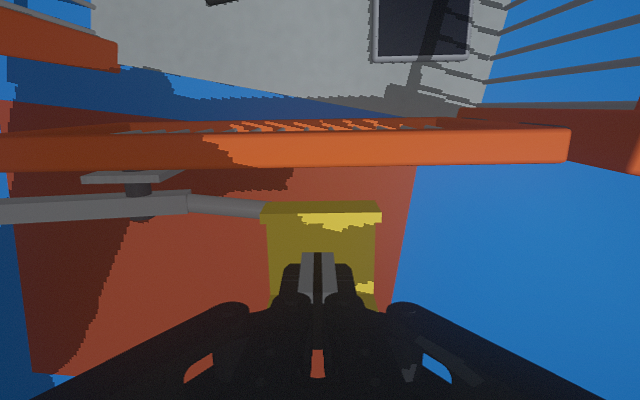

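The gate has opened about 10°, the bar is clear of the keeper (upper left), and the tips are in the trough. I'll carry on round the arc.

```bash
python3 -m crank '[{"delta_pos":[-3,-2.8,0],"angular":[0,0,2],"gripper":0},{"delta_pos":[-3,-2.8,0],"angular":[0,0,2],"gripper":0},{"delta_pos":[-3,-2.8,0],"angular":[0,0,2],"gripper":0},{"delta_pos":[-3,-2.8,0],"angular":[0,0,2],"gripper":0},{"delta_pos":[-3,-2.8,0],"angular":[0,0,2],"gripper":0}]' | ./ck 5 8 &&
python3 -m crank '[{"delta_pos":[-2.4,-3.3,0],"angular":[0,0,2],"gripper":0},{"delta_pos":[-2.4,-3.3,0],"angular":[0,0,2],"gripper":0},{"delta_pos":[-2.4,-3.3,0],"angular":[0,0,2],"gripper":0},{"delta_pos":[-2.4,-3.3,0],"angular":[0,0,2],"gripper":0},{"delta_pos":[-2.4,-3.3,0],"angular":[0,0,2],"gripper":0}]' | ./ck 5 8 &&
python3 -m crank '[{"delta_pos":[-1.8,-3.7,0],"angular":[0,0,2],"gripper":0},{"delta_pos":[-1.8,-3.7,0],"angular":[0,0,2],"gripper":0},{"delta_pos":[-1.8,-3.7,0],"angular":[0,0,2],"gripper":0},{"delta_pos":[-1.8,-3.7,0],"angular":[0,0,2],"gripper":0},{"delta_pos":[-1.8,-3.7,0],"angular":[0,0,2],"gripper":0}]' | ./ck 5 8 &&
python3 -m crank '[{"delta_pos":[-1.2,-3.9,0],"angular":[0,0,2],"gripper":0},{"delta_pos":[-1.2,-3.9,0],"angular":[0,0,2],"gripper":0},{"delta_pos":[-1.2,-3.9,0],"angular":[0,0,2],"gripper":0},{"delta_pos":[-1.2,-3.9,0],"angular":[0,0,2],"gripper":0},{"delta_pos":[-1.2,-3.9,0],"angular":[0,0,2],"gripper":0}]' | ./ck 5 8
```

```text
eef_pos: [0.5382, -0.0754, 0.1626] ft_force:  6.2  -1.3  1.4 
eef_pos: [0.5265, -0.0918, 0.1627] ft_force:  5.4  -0.2  1.6 
eef_pos: [0.5176, -0.11, 0.1627] ft_force:  6.1  0.2  1.3 
eef_pos: [0.5121, -0.1293, 0.1629] ft_force:  6.2  1.7  1.7
```

```bash
python3 -m crank '[{"delta_pos":[0,-4.4,0],"angular":[0,0,2],"gripper":0},{"delta_pos":[0,-4.3,0],"angular":[0,0,2],"gripper":0},{"delta_pos":[-0.4,-4.1,0],"angular":[0,0,2],"gripper":0},{"delta_pos":[-0.4,-4.1,0],"angular":[0,0,2],"gripper":0},{"delta_pos":[-0.4,-4.1,0],"angular":[0,0,2],"gripper":0}]' | ./ck 5 9 &&
python3 -m crank '[{"delta_pos":[0.3,-4.1,0],"angular":[0,0,2],"gripper":0},{"delta_pos":[0.3,-4.1,0],"angular":[0,0,2],"gripper":0},{"delta_pos":[0.3,-4.1,0],"angular":[0,0,2],"gripper":0},{"delta_pos":[0.3,-4.1,0],"angular":[0,0,2],"gripper":0},{"delta_pos":[0.3,-4.1,0],"angular":[0,0,2],"gripper":0}]' | ./ck 5 9 &&
python3 -m crank '[{"delta_pos":[1,-4,0],"angular":[0,0,2],"gripper":0},{"delta_pos":[1,-4,0],"angular":[0,0,2],"gripper":0},{"delta_pos":[1,-4,0],"angular":[0,0,2],"gripper":0},{"delta_pos":[1,-4,0],"angular":[0,0,2],"gripper":0},{"delta_pos":[1,-4,0],"angular":[0,0,2],"gripper":0}]' | ./ck 5 9 &&
python3 -m crank '[{"delta_pos":[1.6,-3.8,0],"angular":[0,0,2],"gripper":0},{"delta_pos":[1.4,-3,0],"angular":[0,0,1.6],"gripper":0},{"delta_pos":[1,-2,0],"angular":[0,0,1],"gripper":0},{"delta_pos":[0.5,-1,0],"angular":[0,0,0.5],"gripper":0},{"delta_pos":[0,0,0],"angular":[0,0,0],"gripper":0}]' | ./ck 5 9
python3 - <<'E'
from h import *
im=bot.read_camera("top");cv2.imwrite("pics/t4.png",cv2.resize(im[100:290,230:430],None,fx=4,fy=4,interpolation=2)[:600,:,::-1])
E
```

```text
eef_pos: [0.51, -0.15, 0.1625] ft_force:  4.4  2.0  1.1 
eef_pos: [0.5114, -0.1703, 0.1624] ft_force:  4.5  3.8  1.5 
eef_pos: [0.5163, -0.19, 0.1624] ft_force:  3.2  4.7  1.7 
eef_pos: [0.5207, -0.2012, 0.1624] ft_force:  2.5  1.6  0.7
```

View pics/t4.png

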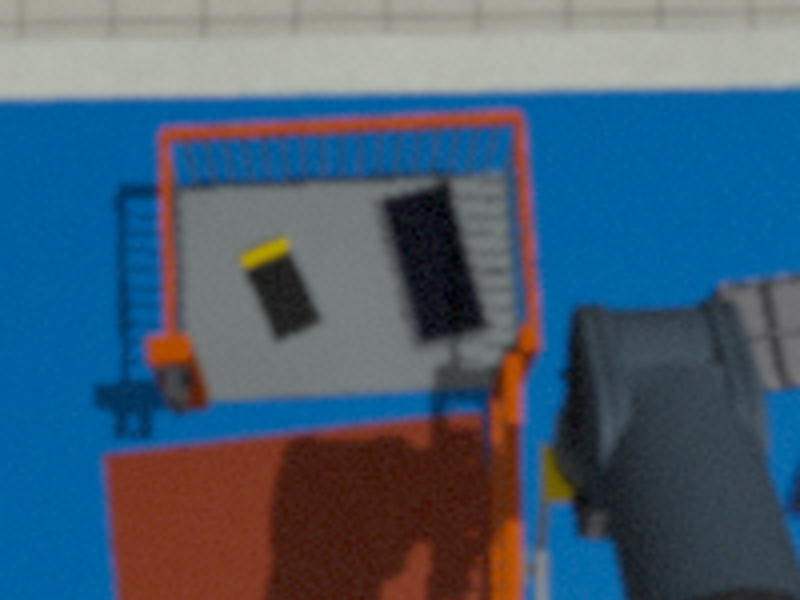

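The top view shows the gate nearly square (rail from (520,355) to (505,600)), with phone and battery undisturbed. I'll go about 2° more, unload the rim, and lift clear slowly.

```bash
python3 -m crank '[{"delta_pos":[0.9,-1.9,0],"angular":[0,0,1],"gripper":0},{"delta_pos":[0.9,-1.9,0],"angular":[0,0,1],"gripper":0},{"delta_pos":[0,0,0],"angular":[0,0,0],"gripper":0},{"delta_pos":[0.5,2,0],"angular":[0,0,0],"gripper":0},{"delta_pos":[0.5,2,0],"angular":[0,0,0],"gripper":0},{"delta_pos":[0,1,0],"angular":[0,0,0],"gripper":0},{"delta_pos":[0,0,0],"angular":[0,0,0],"gripper":0}]' | ./ck 5 9 &&
python3 -m crank '[{"delta_pos":[0,0,2],"angular":[0,0,0],"gripper":0},{"delta_pos":[0,0,2],"angular":[0,0,0],"gripper":0},{"delta_pos":[0,0,2],"angular":[0,0,0],"gripper":0},{"delta_pos":[0,0,2],"angular":[0,0,0],"gripper":0},{"delta_pos":[0,0,2],"angular":[0,0,0],"gripper":0},{"delta_pos":[0,0,2],"angular":[0,0,0],"gripper":0},{"delta_pos":[0,0,3],"angular":[0,0,0],"gripper":0},{"delta_pos":[0,0,4],"angular":[0,0,0],"gripper":0},{"delta_pos":[0,0,6],"angular":[0,0,0],"gripper":0},{"delta_pos":[0,0,10],"angular":[0,0,0],"gripper":0}]' | ./ck 5 9 &&
python3 -m crank '[{"delta_pos":[0,0,20],"angular":[0,0,0],"gripper":0},{"delta_pos":[0,0,30],"angular":[0,0,0],"gripper":0},{"delta_pos":[0,0,30],"angular":[0,0,0],"gripper":0},{"delta_pos":[0,-15,10],"angular":[0,0,0],"gripper":0},{"delta_pos":[0,-30,0],"angular":[0,0,0],"gripper":0},{"delta_pos":[0,-30,0],"angular":[0,0,0],"gripper":0},{"delta_pos":[0,-30,0],"angular":[0,0,0],"gripper":0},{"delta_pos":[0,-20,0],"angular":[0,0,0],"gripper":0},{"delta_pos":[0,0,0],"angular":[0,0,0],"gripper":0},{"delta_pos":[0,0,0],"angular":[0,0,0],"gripper":0}]' | ./ck 5 9
python3 - <<'E'
from h import *
s=bot.observe();np.savez("w4.npz",p=s["eef_pos"],R=s["orientation"]);im=bot.read_camera("wrist");b=bot.read_camera("scene");print(s["time_s"])
out=np.vstack([cv2.resize(im,(480,300)),cv2.resize(b[130:290,180:420],(480,300)) ]);cv2.imwrite("pics/w4.png",out[:,:,::-1]);cv2.imwrite("pics/w4full.png",im[:,:,::-1])
E
```

```text
eef_pos: [0.5231, -0.2, 0.1624] ft_force:  -1.0  0.1  0.7 
eef_pos: [0.5233, -0.2, 0.1978] ft_force:  -0.4  0.1  -1.0 
eef_pos: [0.5236, -0.3246, 0.2876] ft_force:  -0.3  0.9  1.1 
16.0
```

View pics/w4.png

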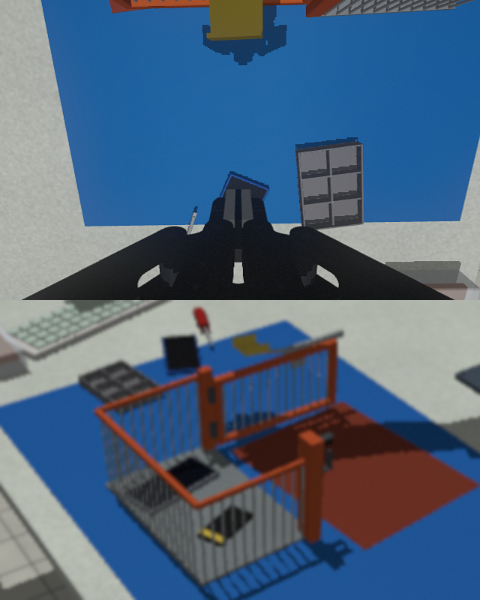

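Run:
```python
from h import *
a=plane("scene",(286.5,172.7),.155);b=plane("scene",(347.5,152),.155);d=b-a
print(a,b,np.linalg.norm(d),"gate deg",np.degrees(np.arctan2(-d[0],d[1]))-2)
d=np.load("w4.npz");c=bot.calibration("wrist");K=c["intrinsics"];T=c["T_tool_cam"]
im=cv2.imread("pics/w4full.png")[:,:,::-1].copy();m,bl=blobs(im,(20,110,60),(34,255,255),200);print(bl)
```

```text
[ 0.6246907  -0.14898126  0.155     ] [ 0.37919843 -0.14725972  0.155     ] 0.24549829764684652 gate deg 87.59821217554095
[([276, 0, 74, 54, 3693], [314.0, 25.9])]
```

The gate measures about 88° (0.245 m long, as expected). The bar lies level along the gate, everything else is where it was, and the robot is clear, so I'm handing in.

```bash
python3 -c "
from station import bot
print(bot.sign_off())"
```

```text
the job is handed in; nothing more can be done
None
```

I opened the cage and handed the job in at about 16 s: the gate stands at about 88°, the latch bar looks level again, no force reading passed about 7 N, and the phones, battery and bench things I could see in the pictures had not moved.

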